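# Draw the sagging barrel bolt and hold the test-guard gate ajar

## Task

Open the gate of the clear test guard a hand's width, about 10 cm at its lock-side edge, and keep it held there so that a colleague can reach in: its barrel bolt has sagged and its neck hangs behind the bent-up lip of the keeper, so by the red knob lift the bolt a little and, keeping it lifted, pull it out of the keeper without wrenching it against the steel, then swing the gate towards you. A spring shuts the gate, so finish still gripping the knob, with the gate held still; leave the other things on the bench where they are.

Things in the scene. Friction and masses are not known exactly. Their poses are not given: they have to be found in the camera images.
- guard: Test guard fixed to the bench: clear box in aluminium profile, 256 (x) x 406 (y) x 202 mm high, circuit board inside. Origin on the bench under its middle. -x points out of the gate side, to the robot; gate hinged at the +y side, bolted at the -y side. Front faces of gate and posts at x = -140 mm here; the bolt's axis is 16 mm in front of that, 178 mm above the bench while it sags.
- knob: Red knob on the bolt's upright handle, to be gripped: upright cylinder, 20 mm diameter, 26 mm high, on a 10 mm stem, rigid with the bolt. Origin at its centre, 46 mm above the bolt's axis; 224 mm above the bench and about (-156, -122) mm in the guard's frame at the start. All else near (guides, gate, roof, its screws) stays below 206 mm above the bench. Axes as the guard's while the gate is shut.
- bolt_lift (a joint): Lift of bolt and barrel in m: 0 sagging (start), stop at 0.010. The barrel's plate is loose in its slotted screw holes; all weighs about 0.5 kg and drops if not held up. The bolt's 16 mm nose hangs 4 mm below the top of the keeper's lip, so keep it lifted by 4 mm or more (best 6 to 8) all the while the nose passes over the lip.
- bolt (a joint): How far the bolt is drawn along the gate towards the hinge (guard's +y while the gate is shut), in m: about 0 when shot (start), stop at 0.045. Unlifted, its shoulder meets the lip after about 6 mm. From 0.028 it is clear of lip and keeper and may sag again. It slides with 1 to 2 N of friction and stays where left.
- keeper: Steel hoop on the right-hand post that holds the bolt's nose: 16 mm along the bolt, 39 mm high, open inside from 11 mm below to 22 mm above the sagging bolt's axis; its bottom edge on the gate side is bent up into a lip 3 mm thick. Origin on the sagging bolt's axis at the lip. Axes as the guard's.
- gate (a joint): Opening angle of the gate in rad: 0 shut (start), grows as its lock-side edge swings out to the guard's -x side (clockwise from above), to 1.2. 0.29 is a gap of 10 cm at that edge, 346 mm from the hinge. A spring shuts it: 0.4 N m when shut, 0.7 N m at 0.29 rad (2 to 3 N at the knob). In the keeper the bolt lets it move only about 0.01 rad.
- hinge (a point): Point on the gate's upright hinge axis, 178 mm above the bench; at (-143, 176) mm in the guard's frame.
- module_mid (a point): Bystander: white and grey instrument box, 110 x 68 x 44 mm, lying on the bench; its centre.
- adaptor_mid (a point): Bystander: steel coaxial adaptor standing upright, 18 mm diameter, 46 mm high; its centre.
- tray_mid (a point): Bystander: blue two-part tray of spacers, 100 x 75 x 28 mm; its centre.

How it is judged:
By the outcome, as a careful person would: the job done as asked, in the order asked, and still so for the second after the job is handed in, while the arm keeps its last pose, push and grip.
It also fails if it takes over 32 s, if anything falls off the work surface, if the arm or the gripper's body presses on something with over 40 N, if the wrist force passes 120 N, or if a joint passes its speed limit or range.

## Robot

A 6-joint arm with a two-finger parallel gripper is mounted at the origin on the work surface. World frame = base frame: x ahead of the robot, y to its left, z up, the work surface at z = 0. Lengths are in m, angles in rad, forces in N, time in s.
With the tool pointing down it reaches from about 0.25 to 0.775 m from the base axis. Payload 4 kg.
Tool frame: the origin (TCP) lies at the very end of the fingers, on their centre line; the grasp point (between the pads) lies 19 mm behind it; z points along the fingers, y is the line along which they close (so a half turn about z gives the same grasp; the last joint's range is limited). The gripper opens to 94 mm and grips with 3 to 60 N. Pads are 16 mm wide; open, the fingers measure 119 mm over their backs; the gripper's body (75 mm by 177 mm) begins 78 mm behind the grasp point.
Start: joints at [1.195, 0.087, 1.371, -0, 1.684, -0.103], TCP at [0.148, 0.53, 0.206] pointing down, gripper open.
Joint ranges: [-3.1, 3.1], [-0.76, 2.03], [0.27, 2.55], [-1.08, 4.22], [0.17, 2.65], [-2.57, 2.57]. Speed limits (rad/s): [2.79, 2.79, 3.14, 3.14, 3.14, 3.14].

## Interface

Orientations are given as [roll, pitch, yaw] about the fixed x, y, z axes, in that order (R = Rz(yaw) Ry(pitch) Rx(roll)).
In Python, from bench import robot gives the robot as it stands. The module is installed in compiled form; this text tells all that it offers.
- The arm moves only by the tool move_arm, never from a script. Its argument "deltas" is one flat list of numbers, 7 for each row, row after row: the turn, a rotation vector about the tool's x, y, z in rad, then the shift along the tool's x, y, z in cm, then the closure, from -1 (fully open) to 1 (shut). A call has 1 to 8 rows; each row is the pose to reach, as a shift and turn from the pose commanded when the call began, along the tool's axes at that moment; what a row does not reach only later rows make up. A row lasts 1/10 s, in which the tool goes at most 50 mm and 8.59 degrees, less where a joint would pass 70% of its speed; a pose out of reach is approached as far as the arm can. A call with a gripper value outside its range is refused whole. The fingers move at their own pace and stop on an object; the grip force is fixed at half the most. Time passes only in rows, so rows that repeat a pose let the fingers close. It gives the time, the measured TCP pose, the force, the opening and the grip force at its end, in the units of the state.
- robot.get_obs(): the state, without advancing time (a new reading comes with each control period).
- robot.snapshot(name): name is "scene" or "side" or "wrist"; returns a dict with "image" (400x640x3 uint8, red, green, blue), "depth" (400x640 float32, m along the optical axis (not along the pixel's ray), 0 where there is no reading), "fov_y" (degrees; the focal length in pixels is half the picture's height over the tangent of half this angle, whatever the lens; pixels are square), "cx", "cy" (the principal point, pixels), "origin" and "orientation" of the camera in the world; the wrist camera has in their place "T_tool_cam" (4x4, takes a point from camera to tool coordinates, whose origin is the TCP and whose axes are the flange's). Camera axes: x right, y up, looking along -z (the intrinsics and any distortion apply to the point x, -y, -z); pixel columns grow to the right and rows downward; lengths in m; the calibration is good to about 2 mm. A picture is of the moment at which its call begins: read the wrist's pose just before it.
- robot.close_job(): hands the job in; it is judged then, once.
The state is a dict: "time": time; "joint_positions": joint angles; "qvel": joint speeds; "joint_torque": joint torques, N m; "tool_pos": TCP position; "ee_rot": TCP orientation; "wrist_force": force on the tool from outside, world axes, zero at the start; "wrist_torque": the same for the moment, N m; "width": finger opening in m; "finger_force": force on a finger pad.
Only numpy, scipy, OpenCV 4.12 (cv2) and the standard library are available. Lean on these libraries where they do the work, as an engineer would, in place of code of your own. Each camera call takes 0.05 s, during which the arm holds its last target. There are 200 camera calls.

## Working session

There is one attempt and no reset: what is moved stays moved. The work goes in short steps, Python scripts to look and compute and a tool call to move; the robot and the scene stay as the last step left them, time stands still between calls to the robot, and variables do not carry over. Pictures are saved under pics/ and viewed, at most 10 in all, crops included, and the job is handed in when it is done.

Besides the shell and the picture viewer there is one more tool, called after "Emit:" as name(argument=value, ...) on one line, values as JSON. move_arm: Moves the arm, as the interface text tells. Its arguments: {"type":"object","properties":{"deltas":{"type":"array","items":{"type":"number"}}},"required":["deltas"]}

```bash
mkdir -p pics
cat > h.py <<'E'
import numpy as np, cv2
from bench import robot
from scipy.spatial.transform import Rotation as R
def pose(s,o=None):
    if 'T_tool_cam' in s:
        T=np.eye(4);T[:3,:3]=R.from_euler('xyz',o['ee_rot']).as_matrix();T[:3,3]=o['tool_pos'];return T@s['T_tool_cam']
    T=np.eye(4);q=np.array(s['orientation'],float)
    T[:3,:3]=q if q.shape==(3,3) else (R.from_euler('xyz',q) if q.size==3 else R.from_quat(q)).as_matrix()
    T[:3,3]=s['origin'];return T
def pts(s,T,us,vs,d=None):
    f=200/np.tan(np.radians(s['fov_y'])/2)
    us=np.asarray(us,float);vs=np.asarray(vs,float)
    r=np.stack([(us-s['cx'])/f,-(vs-s['cy'])/f,-np.ones_like(us)],-1)
    if d is None: return T[:3,3],r@T[:3,:3].T
    return (r*np.asarray(d)[...,None])@T[:3,:3].T+T[:3,3]
def onz(s,T,u,v,z):
    o,r=pts(s,T,u,v);return o+r*((z-o[2])/r[...,2])[...,None]
def red(s):
    h=cv2.cvtColor(s['image'],cv2.COLOR_RGB2HSV)
    return ((h[...,0]<8)|(h[...,0]>172))&(h[...,1]>140)&(h[...,2]>70)
def blobs(m):
    n,l,st,c=cv2.connectedComponentsWithStats(m.astype(np.uint8))
    return [(l==i,st[i],c[i]) for i in range(1,n) if st[i][4]>25]
E
python3 - <<'E'
from h import *
for n in ['scene','side','wrist']:
    o=robot.get_obs();s=robot.snapshot(n);cv2.imwrite(f'pics/{n}0.png',s['image'][...,::-1])
    print(n,{k:v for k,v in s.items() if k not in('image','depth')})
    T=pose(s,o)
    for m,st,c in blobs(red(s)):
        v,u=np.nonzero(m&(s['depth']>0));p=pts(s,T,u,v,s['depth'][v,u])
        print(st,c,np.median(p,0) if len(p) else None, onz(s,T,np.array(c[0]),np.array(c[1]),.224))
print(o)
E
```

```text
scene {'fov_y': 57.75571251661491, 'cx': 313.04858884091703, 'cy': 202.8897937343631, 'origin': array([0.84653267, 0.48342365, 0.8763536 ]), 'orientation': array([ 6.28323499e-01, -1.28650890e-03,  2.63711119e+00])}
[498  50   9   8  40] [501.9  53.7] [-0.34819684 -0.25052334  0.12584149] [-0.19158796 -0.15435575  0.224     ]
[487  70   7   6  30] [489.96666667  72.1       ] [-0.33457018 -0.2569285   0.04991609] [-0.08642093 -0.10048618  0.224     ]
[504  80   8   6  30] [507.36666667  82.5       ] [-0.34505973 -0.17753492  0.05027199] [-0.09364405 -0.03819801  0.224     ]
[298 165   8  11  75] [301.36       170.10666667] [ 0.59738798 -0.02216682  0.2342513 ] [ 0.59445527 -0.0289393   0.224     ]
side {'fov_y': 43.15096547341089, 'cx': 310.7380382574258, 'cy': 205.1270589113533, 'origin': array([ 0.30175019, -0.75990711,  0.95004868]), 'orientation': array([ 0.80196242, -0.01922651, -0.35780303])}
[308 185   9  13  96] [312.21875    190.98958333] [ 0.59238597 -0.0327204   0.23583508] [ 0.59583234 -0.02223097  0.224     ]
wrist {'fov_y': 70.78368751552841, 'cx': 320.88808622599913, 'c
[... 368 characters left out ...]
000e+00]])}
{'time': 0.1, 'joint_positions': array([ 1.19492907e+00,  8.78780772e-02,  1.37206815e+00,  1.81097928e-06,
        1.68360618e+00, -1.03112641e-01]), 'qvel': array([ 0.00106414, -0.00133353, -0.0016251 , -0.00027377,  0.00132033,
        0.00134285]), 'joint_torque': array([ 2.88134710e-03, -3.41254091e+01, -3.03300869e+01,  7.21075851e-02,
        3.04196903e-02, -1.00320447e-04]), 'tool_pos': array([0.14799316, 0.52921069, 0.20444062]), 'ee_rot': array([-3.13964350e+00, -2.03507083e-04,  2.86883804e+00]), 'wrist_force': array([0.1898612 , 0.04013509, 0.01473365]), 'wrist_torque': array([-0.01374164,  0.0072588 , -0.01593932]), 'finger_force': 0.0, 'width': 0.09406479484561814}
```

View pics/scene0.png

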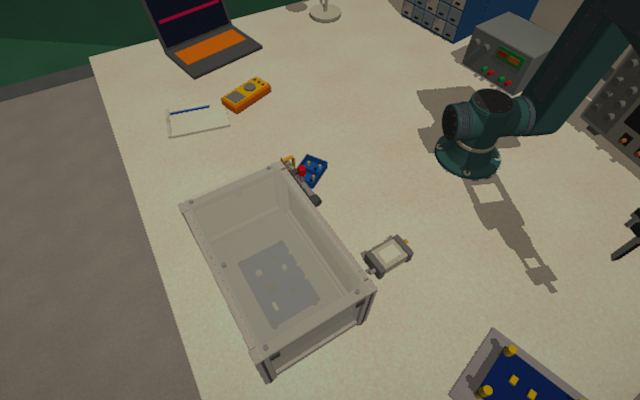

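View pics/side0.png

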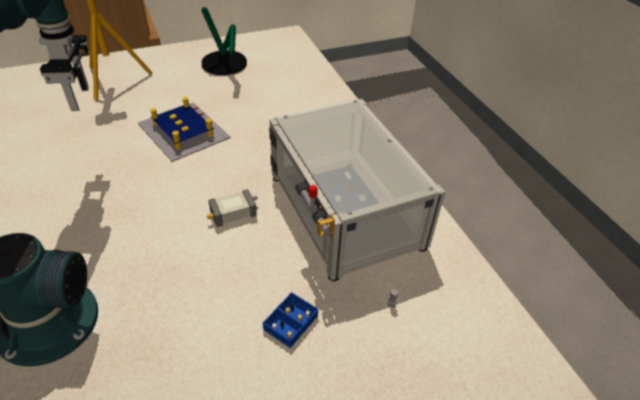

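The scene view shows the red knob at (301,170) and the guard's front top edge running from (283,163) to (375,290). In the side view the knob is at (312,191) and the same edge runs from (334,215) to (271,124). The module, tray and adaptor all stand low and away from the knob.

Run:
```python
from h import *
C={'scene':[(283,163),(375,290),(301.4,170.1)],'side':[(334,215),(271,124),(312.2,191)]}
D={}
for n in C:
    s=robot.snapshot(n);T=pose(s);a=np.array(C[n],float)
    p=onz(s,T,a[:,0],a[:,1],np.array([.202,.202,.224]));print(n,p.round(3),np.linalg.norm(p[1]-p[0]))
    d=p[1]-p[0];print('yaw guard',np.arctan2(-d[0],d[1]))
    D[n]=pts(s,T,a[:,0],a[:,1])
# triangulate knob
(o1,r1),(o2,r2)=D['scene'],D['side']
for i in range(3):
    A=np.stack([r1[i],-r2[i]],1);k=np.linalg.lstsq(A,o2-o1,rcond=None)[0]
    a,b=o1+k[0]*r1[i],o2+k[1]*r2[i];print((a+b)/2,np.linalg.norm(a-b))
```

```text
scene [[ 0.615 -0.089  0.202]
 [ 0.605  0.298  0.202]
 [ 0.594 -0.029  0.224]] 0.38721815671641063
yaw guard 0.027250238314123522
side [[ 0.622 -0.084  0.202]
 [ 0.595  0.271  0.202]
 [ 0.596 -0.022  0.224]] 0.3564402211041832
yaw guard 0.0755863745122894
[ 0.61817865 -0.08690847  0.20558622] 0.003941358848180948
[0.59995248 0.29330315 0.18632323] 0.0019953035170252793
[ 0.59503106 -0.02599446  0.22738812] 0.0013786336117614672
```

Emit:
move_arm(deltas=[0,0,0,0,0,-4.8,-1,0,0,-0.04,-4,-3,-9.6,-1,0,0,-0.08,-8,-6,-9.6,-1,0,0,-0.12,-12,-8.7,-9.6,-1,0,0,-0.16,-16,-11.5,-9.6,-1,0,0,-0.2,-20,-14.5,-9.6,-1,0,0,-0.24,-24,-17.3,-9.6,-1,0,0,-0.32,-28,-20,-9.6,-1])

```text
time: 1.05
tool_pos: [0.3588, 0.2669, 0.3017]
ee_rot: [3.141, 0.001, -3.091]
wrist_force: [0.5, 0.3, 0.2]
width: 0.0941
finger_force: 0.0
```

```bash
cat > go.py <<'E'
from h import *
import sys
o=robot.get_obs();t=np.array([float(a) for a in sys.argv[1:4]])
M=R.from_euler('xyz',o['ee_rot'])
print('t',o['time'],o['tool_pos'],o['ee_rot'],'F',o['wrist_force'],'w',o['width'],o['finger_force'])
print('shift cm',(M.inv().apply(t-o['tool_pos'])*100).round(2))
E
python3 go.py .596 -.026 .30
```

```text
t 1.05 [0.35877105 0.26691731 0.30168419] [ 3.14107658e+00  7.74348587e-04 -3.09140127e+00] F [0.48546418 0.27003977 0.17848144] w 0.09411409183461125 0.0
shift cm [-22.22 -30.45   0.17]
```

Emit:
move_arm(deltas=[0,0,0,-3.1,-4.3,0,-1,0,0,0,-6.2,-8.6,0,-1,0,0,0,-9.3,-12.8,0,-1,0,0,0,-12.4,-17,0,-1,0,0,0,-15.5,-21.3,0,-1,0,0,0,-18.6,-25.6,0,-1,0,0,0,-21.8,-29.9,0,-1,0,0,0,-21.8,-29.9,0,-1])

```text
time: 1.85
tool_pos: [0.5916, -0.0236, 0.2996]
ee_rot: [-3.141, -0.002, -3.099]
wrist_force: [0.4, 0.0, -0.9]
width: 0.0941
finger_force: 0.0
```

Run:
```python
from h import *
o=robot.get_obs();s=robot.snapshot('wrist');T=pose(s,o)
cv2.imwrite('pics/w1.png',s['image'][...,::-1])
print(o['tool_pos'],o['ee_rot'],o['joint_positions'])
for m,st,c in blobs(red(s)):
    v,u=np.nonzero(m&(s['depth']>0));p=pts(s,T,u,v,s['depth'][v,u])
    print(st,c,np.median(p,0),p.min(0),p.max(0)); 
    t=p[p[:,2]>p[:,2].max()-.004]; print('top',t.mean(0),np.ptp(t,axis=0),(t.max(0)+t.min(0))/2)
```

```text
[ 0.59155707 -0.02359716  0.29963464] [-3.14097703e+00 -1.99769154e-03 -3.09858771e+00] [-1.35047683e-01  1.86585273e-01  1.07442091e+00 -1.00828125e-03
  1.88244340e+00 -1.74915784e+00]
[305 199  22  23 360] [315.32777778 210.33611111] [ 0.59243101 -0.02841512  0.23650596] [ 0.58452714 -0.04007864  0.18193386] [ 0.61699862 -0.01841912  0.23968276]
top [ 0.59364043 -0.02749669  0.23697157] [0.01792362 0.01631513 0.0039965 ] [ 0.59361673 -0.02750072  0.23768451]
```

View pics/w1.png

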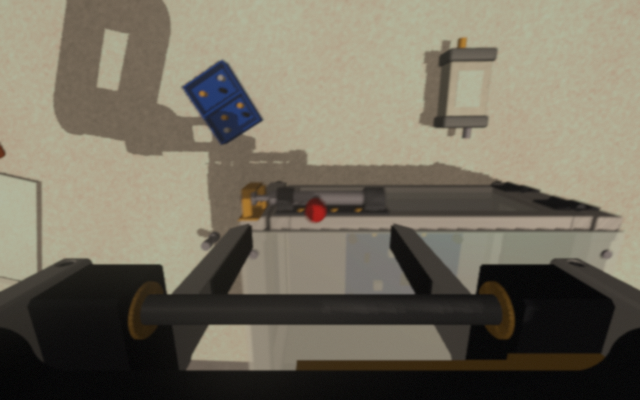

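The wrist view shows the knob at (315,210), between the fingers in x, and the guard's roof edge nearly horizontal from (250,229) to (610,231). That puts the guard yaw at about 0.04, matching the tool. The knob's measured top, 0.237 m, agrees with what was given.

```bash
python3 go.py .5936 -.0275 .209
```

```text
t 1.9 [ 0.59229121 -0.02476482  0.29900733] [-3.14003284e+00 -2.12734828e-03 -3.10003379e+00] F [ 0.73952345 -0.72180256 -0.01426187] w 0.09395468718482192 0.0
shift cm [-0.14 -0.26  9.  ]
```

Emit:
move_arm(deltas=[0,0,0,0,0,2,-1,0,0,0,0,0,4,-1,0,0,0,0,0,4.5,-1,0,0,0,0,0,4.5,-1,0,0,0,0,0,4.5,-1])

```text
time: 2.4
tool_pos: [0.59, -0.0193, 0.2577]
ee_rot: [-3.141, 0.002, -3.094]
wrist_force: [-0.5, -0.8, 0.8]
width: 0.0939
finger_force: 0.0
```

```bash
python3 go.py .5936 -.0275 .209
python3 - <<'E'
from h import *
o=robot.get_obs();s=robot.snapshot('wrist');T=pose(s,o)
for m,st,c in blobs(red(s)):
    v,u=np.nonzero(m&(s['depth']>0));p=pts(s,T,u,v,s['depth'][v,u])
    t=p[abs(p[:,2]-.237)<.005]; print(st,c,'top',t.mean(0),np.ptp(t,axis=0),(t.max(0)+t.min(0))/2)
E
```

```text
t 2.4 [ 0.59000381 -0.01926697  0.25765625] [-3.14148206e+00  1.59593972e-03 -3.09375403e+00] F [-0.46164545 -0.81423337  0.81210891] w 0.09385695680777965 0.0
shift cm [-0.31 -0.84  4.87]
[298 212  24  28 480] [309.09583333 226.58958333] top [ 0.59220725 -0.02749788  0.23644808] [0.01741463 0.01785539 0.00653486] [ 0.5930779  -0.02759625  0.23546003]
```

Emit:
move_arm(deltas=[0,0,0,-0.3,-0.8,0,-1,0,0,0,-0.3,-0.8,1,-1,0,0,0,-0.3,-0.8,2,-1,0,0,0,-0.3,-0.8,2,-1,0,0,0,-0.3,-0.8,2,-1])

```text
time: 2.95
tool_pos: [0.5928, -0.0275, 0.2354]
ee_rot: [3.141, -0.002, -3.094]
wrist_force: [0.7, 0.2, 0.1]
width: 0.0943
finger_force: 0.0
```

```bash
python3 go.py .5936 -.0275 .209
```

```text
t 2.95 [ 0.59282132 -0.02752151  0.23544623] [ 3.14111758e+00 -1.89383425e-03 -3.09445170e+00] F [0.74546826 0.19854901 0.09253517] w 0.09427717958065446 0.0
shift cm [-0.08 -0.    2.64]
```

Emit:
move_arm(deltas=[0,0,0,-0.1,0,1,-1,0,0,0,-0.1,0,2,-1,0,0,0,-0.1,0,2.6,-1,0,0,0,-0.1,0,2.6,-1,0,0,0,-0.1,0,2.6,-1])

```text
time: 3.45
tool_pos: [0.5941, -0.0275, 0.2102]
ee_rot: [3.141, -0.001, -3.094]
wrist_force: [-0.2, -0.1, 0.1]
width: 0.0942
finger_force: 0.0
```

Run:
```python
from h import *
o=robot.get_obs();s=robot.snapshot('wrist');print(o['tool_pos'],o['wrist_force'])
cv2.imwrite('pics/w2.png',s['image'][...,::-1])
```

```text
[ 0.59412604 -0.02746904  0.21015888] [-0.19308438 -0.1022832   0.0672906 ]
```

View pics/w2.png

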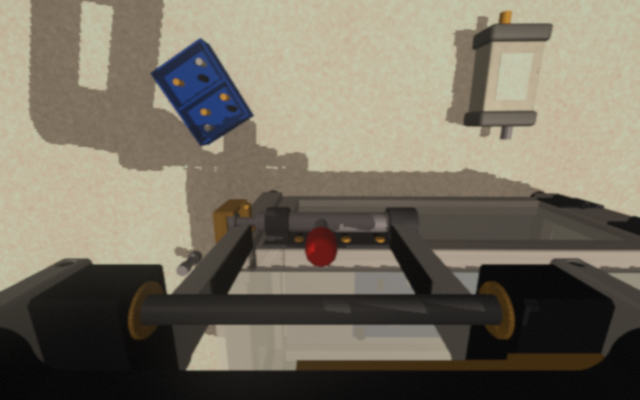

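The knob, at (321,247), is centred between the fingertips at x of about 250 and 395, so I'll close.

Emit:
move_arm(deltas=[0,0,0,0,0,0,1,0,0,0,0,0,0,1,0,0,0,0,0,0,1,0,0,0,0,0,0,1,0,0,0,0,0,0,1,0,0,0,0,0,0,1,0,0,0,0,0,0,1,0,0,0,0,0,0,1])

```text
time: 4.3
tool_pos: [0.5943, -0.0275, 0.2105]
ee_rot: [3.141, 0.0, -3.094]
wrist_force: [-1.2, -1.0, -0.4]
width: 0.0334
finger_force: 0.0
```

Emit:
move_arm(deltas=[0,0,0,0,0,0,1,0,0,0,0,0,0,1,0,0,0,0,0,0,1,0,0,0,0,0,0,1,0,0,0,0,0,0,1])

```text
time: 4.8
tool_pos: [0.5943, -0.0275, 0.2105]
ee_rot: [3.142, 0.0, -3.094]
wrist_force: [0.6, -0.1, 0.2]
width: 0.019
finger_force: 30.0
```

Emit:
move_arm(deltas=[0,0,0,0,0,-0.2,1,0,0,0,0,0,-0.4,1,0,0,0,0,0,-0.6,1,0,0,0,0,0,-0.75,1,0,0,0,0,0,-0.75,1,0,0,0,0,0,-0.75,1])

```text
time: 5.4
tool_pos: [0.5941, -0.0275, 0.2179]
ee_rot: [3.141, -0.0, -3.094]
wrist_force: [0.6, -0.5, -5.3]
width: 0.0195
finger_force: 30.0
```

Run:
```python
from h import *
o=robot.get_obs();s=robot.snapshot('wrist');print(o['tool_pos'],o['wrist_force'],o['wrist_torque'])
cv2.imwrite('pics/w3.png',s['image'][...,::-1])
```

```text
[ 0.59409372 -0.02751955  0.21785968] [ 0.6365487  -0.50993261 -5.28675726] [-0.03307421 -0.13386226 -0.05889844]
```

View pics/w3.png

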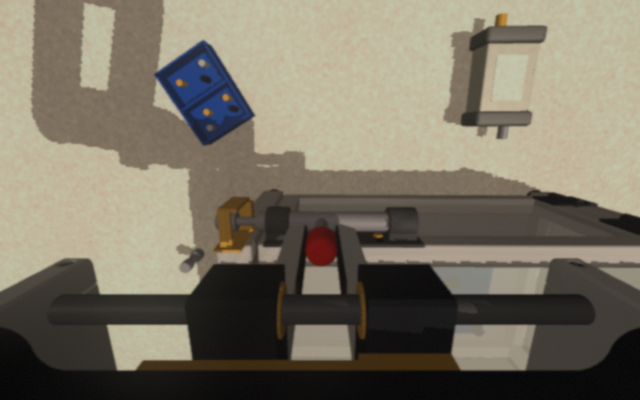

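The knob, at (321,247), is held between the pads. The weight of 5.3 N and the 7.4 mm rise show the bolt is lifted and not on its stop. Next I pull along the guard's +y in stages.

Emit:
move_arm(deltas=[0,0,0,0,0.3,0,1,0,0,0,0,0.6,0,1,0,0,0,0,0.9,0,1,0,0,0,0,1.2,0,1,0,0,0,0,1.2,0,1])

```text
time: 5.95
tool_pos: [0.5936, -0.0147, 0.218]
ee_rot: [3.141, -0.0, -3.094]
wrist_force: [0.9, -0.2, -6.4]
width: 0.0192
finger_force: 30.0
```

Emit:
move_arm(deltas=[0,0,0,0,0.4,0,1,0,0,0,0,0.8,0,1,0,0,0,0,1.2,0,1,0,0,0,0,1.6,0,1,0,0,0,0,2.0,0,1,0,0,0,0,2.4,0,1,0,0,0,0,2.4,0,1])

```text
time: 6.65
tool_pos: [0.5925, 0.0095, 0.218]
ee_rot: [3.14, 0.0, -3.093]
wrist_force: [0.4, 0.8, -5.7]
width: 0.0192
finger_force: 30.0
```

Run:
```python
from h import *
o=robot.get_obs();s=robot.snapshot('wrist');print(o['tool_pos'],o['wrist_force'],o['wrist_torque'])
cv2.imwrite('pics/w4.png',s['image'][...,::-1])
```

```text
[0.59254037 0.00954736 0.21802386] [ 0.37662144  0.82819319 -5.69809108] [ 0.1369769  -0.15493217 -0.03364125]
```

View pics/w4.png

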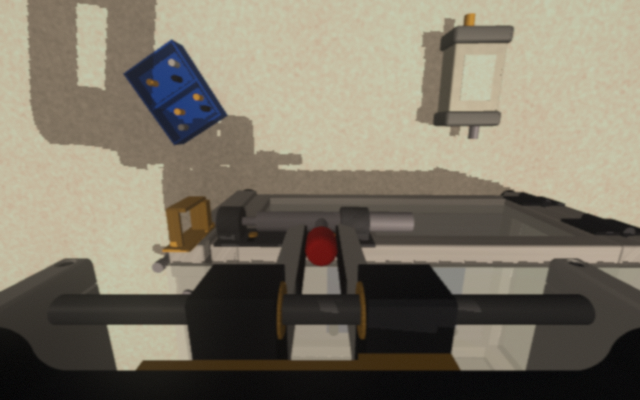

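The hoop at (190,222) is now empty and the bolt's nose sits inside its guide at (230,220), so the bolt is 37 mm out and clear. I'll check the bystander positions against the gate's sweep before swinging.

Run:
```python
from h import *
s=robot.snapshot('side');T=pose(s);a=np.array([(257,203),(210,216),(300,330),(318,310)],float)
print(onz(s,T,a[:,0],a[:,1],np.array([.03,.03,.028,.028])).round(3))
o=robot.get_obs()
h=np.array([.5952,.271]);p=o['tool_pos'][:2]
M=R.from_euler('xyz',o['ee_rot'])
for t in (.05,.1,.15,.2,.25,.29):
    c,q=np.cos(t),np.sin(t);n=h+np.array([[c,q],[-q,c]])@(p-h)
    print(t,(M.inv().apply([*(n-p),0])*100).round(2))
```

```text
[[ 0.521  0.179  0.03 ]
 [ 0.395  0.173  0.03 ]
 [ 0.5   -0.217  0.028]
 [ 0.553 -0.184  0.028]]
0.05 [1.3  0.11 0.  ]
0.1 [2.6  0.28 0.  ]
0.15 [3.89 0.52 0.  ]
0.2 [5.16 0.82 0.  ]
0.25 [6.41 1.19 0.  ]
0.29 [7.4  1.53 0.  ]
```

Emit:
move_arm(deltas=[0,0,0.025,0.65,0.05,0,1,0,0,0.05,1.3,0.11,0,1,0,0,0.075,1.95,0.19,0,1,0,0,0.1,2.6,0.28,0,1,0,0,0.1,2.6,0.28,0,1])

```text
time: 7.25
tool_pos: [0.5656, 0.0101, 0.2184]
ee_rot: [3.141, 0.0, 3.088]
wrist_force: [2.1, 1.5, -5.6]
width: 0.0195
finger_force: 30.0
```

Emit:
move_arm(deltas=[0,0,0.025,0.65,0.05,0,1,0,0,0.05,1.3,0.11,0,1,0,0,0.075,1.95,0.19,0,1,0,0,0.1,2.6,0.28,0,1,0,0,0.15,3.88,0.52,0,1,0,0,0.19,4.9,0.76,0,1,0,0,0.19,4.9,0.76,0,1,0,0,0.19,4.9,0.76,0,1])

```text
time: 8.05
tool_pos: [0.5181, 0.0198, 0.2183]
ee_rot: [-3.141, 0.001, 2.899]
wrist_force: [2.2, 0.3, -4.0]
width: 0.0191
finger_force: 30.0
```

Run:
```python
from h import *
o=robot.get_obs();s=robot.snapshot('scene');print(o['tool_pos'],o['ee_rot'],o['wrist_force'],o['width'],o['finger_force'],abs(o['qvel']).max())
d=o['tool_pos'][:2]-[.5952,.271];print('r',np.hypot(*d),'theta',np.arctan2(-d[0],-d[1])-np.arctan2(.0027,.2615))
T=pose(s)
for m,st,c in blobs(red(s)): print(c)
im=s['image'][...,::-1][120:320,180:480];cv2.imwrite('pics/s5.png',cv2.resize(im,None,fx=2.5,fy=2.5))
```

```text
[0.51811518 0.01984082 0.21829944] [-3.14117857e+00  1.49806929e-03  2.89900556e+00] [ 2.20615458  0.33613584 -4.04361024] 0.01912316172239875 29.99908536672592 0.014001559930813383
r 0.2627222895472723 theta 0.28746512907784205
[501.88095238  53.73809524]
[489.90322581  72.19354839]
[507.28125  82.625  ]
```

View pics/s5.png

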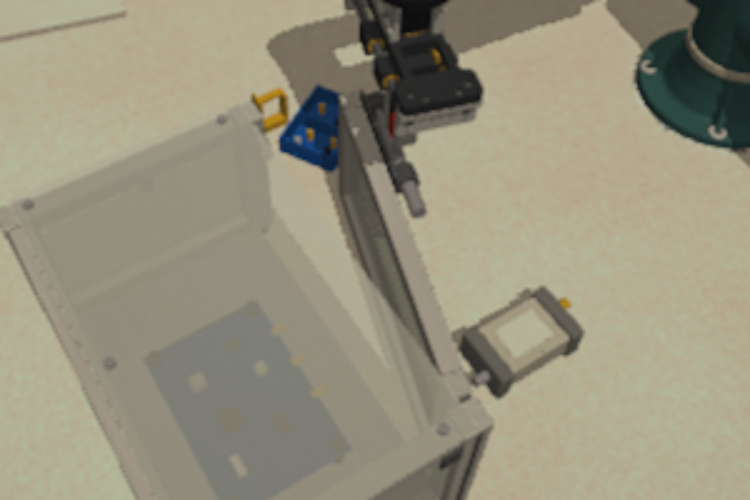

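The gate's free edge (345,95 in the crop) stands well off the post (270,120). The knob is still gripped and the module and tray are untouched. I'll hold briefly, then hand in.

Emit:
move_arm(deltas=[0,0,0,0,0,0,1,0,0,0,0,0,0,1,0,0,0,0,0,0,1,0,0,0,0,0,0,1,0,0,0,0,0,0,1])

```text
time: 8.6
tool_pos: [0.518, 0.0199, 0.2179]
ee_rot: [-3.141, -0.0, 2.898]
wrist_force: [2.3, -1.7, -5.9]
width: 0.0193
finger_force: 30.0
```

Run:
```python
from bench import robot
o=robot.get_obs();print(o['tool_pos'],o['width'],o['wrist_force']);print(robot.close_job())
```

```text
[0.5179992  0.01991125 0.21787902] 0.019267375592013063 [ 2.33068383 -1.66983403 -5.87030851]
the job is handed in; nothing more can be done
None
```

The bolt was lifted about 7 mm and drawn 37 mm clear of the keeper, and the gate is held still about 10 cm open (0.29 rad) with the knob still gripped; the job was handed in at about 8.6 s, but no verdict was returned.

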